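# Press a glued stamp block in the crank press

### The arm

A 6-joint arm with a two-finger parallel gripper is mounted at the origin on the work surface. World frame = base frame: x ahead of the robot, y to its left, z up, the work surface at z = 0. Lengths are in m, angles in rad, forces in N, time in s.
With the tool pointing down it reaches from about 0.25 to 0.725 m from the base axis. Payload 9.7 kg.
Tool frame: the origin (TCP) lies at the very end of the fingers, on their centre line; the grasp point (between the pads) lies 19 mm behind it; z points along the fingers, y is the line along which they close (so a half turn about z gives the same grasp; the last joint's range is limited). The gripper opens to 85 mm and grips with 20 to 120 N. Pads are 22 mm wide; open, the fingers measure 114 mm over their backs; the gripper's body (76 mm by 85 mm) begins 54 mm behind the grasp point. The pads swing forward as they close: fully open they stand 13 mm farther back than shut.
Start: joints at [-1.197, 0.087, 0.176, 1.66, 0, 1.571], TCP at [0.201, -0.512, 0.231] pointing down, gripper open.
Joint ranges: [-3.13, 3.13], [-0.85, 1.81], [-1.15, 1.24], [-2.2, 2.28], [-1.44, 1.52], [-3.14, 3.14]. Speed limits (rad/s): [2.22, 2.22, 2.57, 3.14, 3.14, 3.14].

### API

Orientations are given as a unit quaternion [x, y, z, w].
In Python, from station import ctrl, eyes gives the robot as it stands.
- The arm moves only by the tool send_rows, never from a script. Its argument "commands" is a list of rows, each an object of numbers: "gripper": the opening, from -1 (shut) to 1 (fully open); "tx", "ty", "tz": the shift along the tool's x, y, z in cm; "turn": the turn about the tool's z in degrees. A call has 1 to 10 rows; each row is the pose to reach, as a shift and turn from the pose commanded when the call began, along the tool's axes at that moment; what a row does not reach only later rows make up. A row lasts 1/12 s, in which the tool goes at most 41.7 mm and 7.16 degrees, less where a joint would pass 70% of its speed; a pose out of reach is approached as far as the arm can. A call with a gripper value outside its range is refused whole. The fingers move at their own pace and stop on an object; "squeeze" is the grip in N (left out, the last holds). Time passes only in rows, so rows that repeat a pose let the fingers close. It gives the time, the measured TCP pose, the force, the opening and the grip force at its end, in the units of the state.
- ctrl.observe(): the state, without advancing time (a new reading comes with each control period).
- eyes.grab_frame(name): name is "scene" or "top"; returns (picture, depth): 420x560x3 uint8, blue, green, red; 420x560 float32, m along the optical axis (not along the pixel's ray), 0 where there is no reading.
- eyes.get_calibration(name): a dict with "fx", "fy", "cx", "cy" (pixels), "extrinsics" (4x4, takes a point from camera to world coordinates). Camera axes: x right, y down, z forward; pixel columns grow to the right and rows downward; lengths in m; the calibration is good to about 2 mm. A picture is of the moment at which its call begins. get_calibration takes no time and is no camera call.
- ctrl.hand_in(): hands the job in; it is judged then, once.
Trained networks look in the newest picture that a camera, given by its name, has taken for a name from the list of things; names that differ only in an ending like _2 or _b are one class to them, and where a whole thing is asked for, a point or a joint stands for the part that bears it (a point fixed in the world has none). Each returns a list of dicts, best first, with "confidence" (0 to 1); they miss things now and then, are a little off and sometimes report something else, mostly with a low value. They report only what shows in the picture. A call takes as long as a camera call. They do not tell look-alikes from the thing itself.
- eyes.recognise(name, camera): "extent" ([left, top, right, bottom] in pixels, round what is visible of it).
- eyes.spot_point(name, camera): "pixel" ([row, column] in pixels: a listed point, or the origin of a listed thing).
The state is a dict: "time_s": time; "q": joint angles; "joint_velocities": joint speeds; "tau": joint torques, N m; "tool_pos": TCP position; "tcp_rot": TCP orientation; "wrist_force": force on the tool from outside, world axes, zero at the start; "wrist_torque": the same for the moment, N m; "gripper_width": finger opening in m; "gripper_force": force on a finger pad.
Only numpy, scipy, OpenCV 4.12 (cv2) and the standard library are available. Lean on these libraries where they do the work, as an engineer would, in place of code of your own. Each camera call takes 0.05 s, during which the arm holds its last target. There are 200 camera calls.

### The job

The rubber face has just been glued under the wooden stamp block. Slide the block along the press's base board, between the two guide rails, until it is fully home against the back stop, then wind the crank on top clockwise (seen from above), turn after turn, until it comes to its stop and the platen bears down on the block. Leave the block pressed, and do not disturb the hole punch, the pencil cup or the tape dispenser.

Things in the scene. Friction and masses are not known exactly. Their poses are not given: they have to be found in the camera images.
- press: Small bench press fixed to the cart. Origin: underside of its base board, straight below the crank axis. x: the level direction in which the block slides in; y to the left of that; z up. Grey base board: x -300 to +100 mm, 170 mm wide, 12 mm thick. Two 16 mm steel columns at y +-70 mm carry a crossbeam 40 mm (x) by 168 mm (y), 100 to 120 mm above the origin.
- mouth (a point): On the base board's top, middle of the slot's entrance, 45 mm before the press origin (x -45 mm). From here two aluminium rails 14 mm high run to the back stop, inner faces 99 mm apart (the block is 96 mm wide). Ahead of here, to x -72 mm, the rails flare outward to a mouth about 125 mm wide. Axes as the press's.
- stop (a point): Middle of the face of the back stop, an aluminium bar 14 mm high across the far end of the rails; 65 mm past the press origin along x and 19 mm above it. Axes as the press's.
- platen_face (a point): Centre of the underside of the aluminium platen, 80 x 92 mm (x, y), 12 mm thick. It is 52.5 mm above the press origin at crank 0, sinks 2.07 mm per rad of crank, meets the block at crank about 9.9, is sprung and presses with about 20 N at the crank's stop.
- crank (a joint): Crank angle, rad, about the vertical axis through the press origin; grows as it is wound clockwise seen from above. Hard stop at 12.0 (1.9 turns); starts between 0 and 1.2. At 0 the arm points along the press's +x; at angle q it points at the press's yaw minus q. Turns lightly (about 2 N at the grip), stays where left, does not rise or sink. Arm's top 145 mm above the origin.
- knob (a point): Middle of the crank's upright black grip, 50 mm from the crank axis. The grip is a flat-sided paddle that does not spin on the arm: 12 mm thick across the arm, 26 mm along it, standing from 145 to 186 mm above the press origin; this point is at 166 mm. Nothing else stands above 145 mm around it. The point's x points outward along the arm, z up.
- block: Pale wooden stamp block, thin dark rubber face below, 170 mm long (x), 96 mm wide (y), 20 mm thick, 0.15 to 0.31 kg. Origin: centre of its underside; x is its leading direction. Starts flat on the base board in front of the mouth, askew by up to 0.2 rad and up to 14 mm off the centre line. Too wide to grasp across; it slides when pushed.
- block_front (a point): Middle of the block's leading end face, 85 mm ahead of the block's origin and 10 mm above its underside. When home it touches the back stop.
- punch: Hole punch with a blue lever, 120 x 70 x 65 mm, origin at the centre of its underside. Bystander.
- cup: Stainless pencil cup, 76 mm diameter, 100 mm high with pencils to 180 mm, origin at the centre of its underside. Bystander.
- tape: Black tape dispenser, 60 x 150 mm (x, y), 80 mm high, origin at the centre of its underside. Bystander.
Things that resemble listed ones, but are neither listed nor needed, are in the scene too. Of the things like the block, leave any that is yellow; of the rest the larger one is meant.

How it is judged:
On the way, in this order (a step that is already met when the one before it is completed fails the run):
1. the block is slid home against the back stop (x of block_front in the frame of press above 0.061 m and z of block_front in the frame of press below 0.026 m and angle between the x axis of block and the x axis of press, either way round below 0.06 rad), for 0.2 s.
2. the crank is wound down to its stop (value of joint crank above 11.6 rad), for 0.2 s.
At the end, for the whole second after the job is handed in: The block lies flat between the rails with its leading end within 4 mm of the back stop and within 0.06 rad of square, at rest; the crank stands within 0.4 rad of its stop (above 11.6), so that the platen presses on the block (all of step 1 and value of joint crank above 11.6 rad and linear speed of block below 0.01 m/s); the robot touches nothing.
It fails at once if the hole punch is moved more than 25 mm or tipped (distance of punch from where it was at the start of the episode above 0.025 m or angle between punch's own z axis and vertical above 0.4 rad).
It fails at once if the pencil cup is moved more than 25 mm or tipped (distance of cup from where it was at the start of the episode above 0.025 m or angle between cup's own z axis and vertical above 0.4 rad).
It fails at once if the tape dispenser is moved more than 25 mm or tipped (distance of tape from where it was at the start of the episode above 0.025 m or angle between tape's own z axis and vertical above 0.4 rad).
It also fails if it takes over 67 s, if anything falls off the work surface, if the arm or the gripper's body presses on something with over 40 N, if the wrist force passes 120 N, or if a joint passes its speed limit or range.

## Working session

There is one attempt and no reset: what is moved stays moved. The work goes in short steps, Python scripts to look and compute and a tool call to move; the robot and the scene stay as the last step left them, time stands still between calls to the robot, and variables do not carry over. Pictures are saved under pics/ and viewed, at most 10 in all, crops included, and the job is handed in when it is done.

Besides the shell and the picture viewer there is one more tool, called after "Emit:" as name(argument=value, ...), one argument or row to a line, values as JSON. send_rows: Moves the arm, as the interface text tells. Its arguments: {"type":"object","properties":{"commands":{"type":"array"},"squeeze":{"type":"number"}},"required":["commands"]}

```bash
mkdir -p pics; cat > h.py <<'E'
from station import ctrl, eyes
import numpy as np, cv2
from scipy.spatial.transform import Rotation as R
def cal(n):
    c=eyes.get_calibration(n); return c, np.array(c["extrinsics"])
def w2p(n,P):
    c,E=cal(n); p=np.linalg.inv(E)@np.append(P,1); return np.array([c["cx"]+c["fx"]*p[0]/p[2], c["cy"]+c["fy"]*p[1]/p[2]])
def cloud(n,d):
    c,E=cal(n); v,u=np.mgrid[:d.shape[0],:d.shape[1]]
    P=np.stack([(u-c["cx"])/c["fx"]*d,(v-c["cy"])/c["fy"]*d,d],-1)
    return P@E[:3,:3].T+E[:3,3]
E
python3 - <<'E'
from h import *
for n in("scene","top"):
    p,d=eyes.grab_frame(n); cv2.imwrite(f"pics/{n}0.png",p); np.save(f"{n}0.npy",d); C=cloud(n,d)
    c,E=cal(n); print(n,E.round(3).tolist(),c["fx"],(d==0).mean())
    for k in("press","mouth","stop","knob","block","block_front","punch","cup","tape"):
        r=eyes.spot_point(k,n)
        print(k,[(round(x["confidence"],2),np.round(x["pixel"]).tolist(),C[int(np.clip(x["pixel"][0],0,419)),int(np.clip(x["pixel"][1],0,559))].round(3).tolist()) for x in r[:3]])
s=ctrl.observe();print(s["time_s"],s["tool_pos"],s["tcp_rot"])
E
```

```text
scene [[-0.691, 0.617, -0.377, 1.027], [0.723, 0.596, -0.35, 0.479], [0.009, -0.515, -0.857, 1.263], [0.0, 0.0, 0.0, 1.0]] 457.07916084100617 0.003860544217687075
press [(0.58, [253.0, 283.0], [0.584, 0.085, 0.065])]
mouth [(0.91, [242.0, 275.0], [0.597, 0.064, 0.124])]
stop [(0.8, [269.0, 299.0], [0.58, 0.142, 0.026]), (0.57, [182.0, 162.0], [0.676, -0.361, 0.071])]
knob [(0.55, [241.0, 294.0], [0.585, 0.12, 0.181])]
block [(0.96, [144.0, 271.0], [0.292, -0.254, 0.021]), (0.71, [208.0, 253.0], [0.528, -0.103, 0.032]), (0.58, [270.0, 204.0], [0.771, -0.064, 0.014])]
block_front [(0.9, [267.0, 183.0], [0.81, -0.114, 0.014]), (0.72, [222.0, 268.0], [0.529, -0.035, 0.032]), (0.6, [159.0, 268.0], [0.346, -0.211, 0.019])]
punch [(0.9, [138.0, 211.0], [0.439, -0.392, 0.059])]
cup [(0.72, [236.0, 295.0], [0.575, 0.114, 0.188]), (0.7, [183.0, 161.0], [0.677, -0.362, 0.066])]
tape [(0.87, [334.0, 380.0], [0.585, 0.435, 0.08])]
top [[0.007, -0.983, 0.185, 0.253], [-1.0, -0.009, -0.009, 0.015], [0.01, -0.185, -0.983, 1.536], [0.0, 0.0, 0.0, 1.0]] 449.9050287252684 0.0038903061224489794
press [(
[... 167 characters left out ...]
9.0], [0.55, 0.427, 0.046])]
knob [(0.65, [193.0, 237.0], [0.577, 0.13, 0.012]), (0.61, [184.0, 236.0], [0.575, 0.126, 0.155])]
block [(0.88, [142.0, 294.0], [0.764, -0.064, 0.01]), (0.84, [210.0, 307.0], [0.515, -0.106, 0.035])]
block_front [(0.84, [259.0, 336.0], [0.356, -0.206, 0.003]), (0.73, [126.0, 305.0], [0.82, -0.106, 0.019]), (0.64, [205.0, 286.0], [0.535, -0.038, 0.038])]
punch [(0.64, [244.0, 403.0], [0.399, -0.418, 0.067])]
cup [(0.88, [169.0, 386.0], [0.647, -0.364, 0.098])]
tape [(0.69, [196.0, 151.0], [0.555, 0.418, 0.054]), (0.37, [192.0, 234.0], [0.577, 0.14, 0.025])]
1.0 [ 0.20081723 -0.51201807  0.23127094] [ 9.82585152e-01  1.85812861e-01 -2.95219329e-06 -1.31460443e-05]
```

```bash
python3 - <<'E'
import cv2
a=cv2.imread("pics/top0.png"); cv2.imwrite("pics/top0c.png",cv2.resize(a[90:320,120:430],None,fx=2.55,fy=2.55,interpolation=cv2.INTER_CUBIC))
a=cv2.imread("pics/scene0.png"); cv2.imwrite("pics/scene0c.png",cv2.resize(a[100:370,130:430],None,fx=2.2,fy=2.2,interpolation=cv2.INTER_CUBIC))
E
```

```text
(no output)
```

View pics/top0c.png

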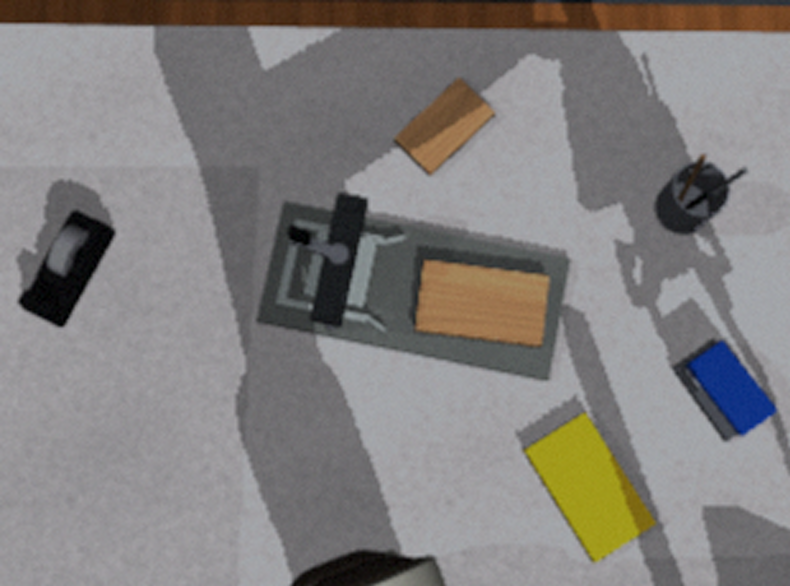

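View pics/scene0c.png

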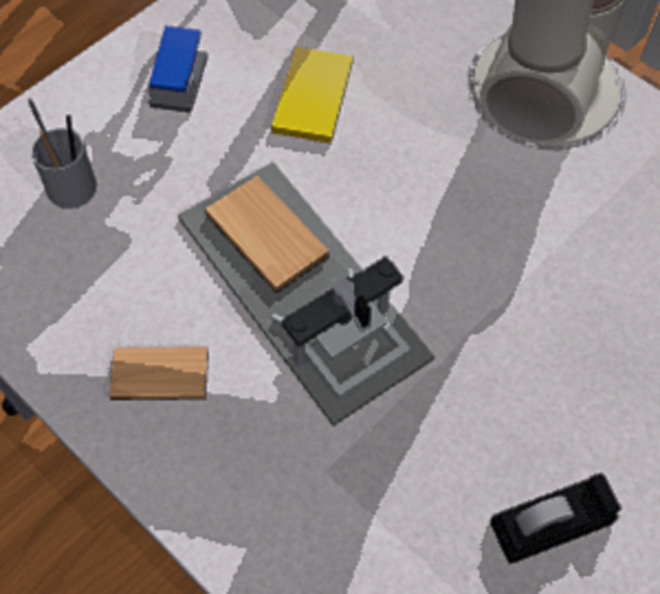

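The top crop shows the press with its slot pointing to image left (+y). The block lies on the base board around crop pixel (483,303), and the crank knob is at (299,234). The look-alikes are yellow at (590,485) and a smaller wooden one at (444,125). Next I'll measure the geometry from the point clouds.

```bash
python3 - <<'E'
from h import *
def onplane(n,px,z):
    c,E=cal(n); r=E[:3,:3]@np.array([(px[0]-c["cx"])/c["fx"],(px[1]-c["cy"])/c["fy"],1]); return E[:3,3]+r*(z-E[2,3])/r[2]
for n,cr in(("top",[(283,202),(568,252),(547,379),(258,322)]),("scene",[(178,216),(273,163),(435,356),(334,424)])):
    f,o=((2.55,(120,90)) if n=="top" else (2.2,(130,100)))
    P=np.array([onplane(n,np.array(q)/f+o,.012)[:2] for q in cr],np.float32); print(n,"corners",P.round(4).tolist(), np.linalg.norm(np.roll(P,-1,0)-P,axis=1).round(3))
    d=np.load(f"{n}0.npy"); C=cloud(n,d).reshape(-1,3)
    for nm,ctr,rad,z0,z1 in(("block",(.525,-.1),.14,.025,.042),("beam",(.55,.08),.11,.112,.13),("knob",(.576,.12),.07,.15,.21),("arm",(.57,.1),.07,.132,.15)):
        m=(np.hypot(C[:,0]-ctr[0],C[:,1]-ctr[1])<rad)&(C[:,2]>z0)&(C[:,2]<z1)
        if m.sum()>5:
            Q=C[m]; r=cv2.minAreaRect(Q[:,:2].astype(np.float32)*1000); print(n,nm,m.sum(),np.round(r[0],1),np.round(r[1],1),round(r[2],1),"z",np.median(Q[:,2]).round(4),Q[:,:2].mean(0).round(4))
E
```

```text
top corners [[0.6614999771118164, 0.15309999883174896], [0.5949000120162964, -0.23649999499320984], [0.421099990606308, -0.20469999313354492], [0.49480000138282776, 0.1826000064611435]] [0.395 0.177 0.394 0.169]
top block 1395 [526.4 -86.7] [231.5 130.2] 76.1 z 0.0329 [ 0.5232 -0.1132]
top beam 534 [562.1  73.6] [ 40.3 167.7] 78.9 z 0.1208 [0.5595 0.0735]
top knob 64 [571.1  99.9] [69.9 14.5] 65.9 z 0.1822 [0.5752 0.1139]
top arm 105 [565.8  70.5] [90.4 90.5] 34.6 z 0.1454 [0.5674 0.0858]
scene corners [[0.5863000154495239, -0.23569999635219574], [0.4205000102519989, -0.20350000262260437], [0.4950999915599823, 0.18709999322891235], [0.6622999906539917, 0.15539999306201935]] [0.169 0.398 0.17  0.398]
scene block 1432 [528.3 -96. ] [218.3 131.6] 79.3 z 0.0331 [ 0.5223 -0.1122]
scene beam 634 [560.1  71.7] [ 41.7 168. ] 78.9 z 0.1211 [0.5652 0.0732]
scene knob 87 [571.8 105.6] [56.2 13.6] 67.5 z 0.1809 [0.5795 0.1204]
scene arm 123 [577.2  81.9] [68.  85.2] 33.2 z 0.1449 [0.5681 0.0851]
```

```bash
cat >> h.py <<'E'
YAW=np.radians(79.1); O=np.array([.561,.073]); ex=np.array([np.cos(YAW),np.sin(YAW)]); ey=np.array([-ex[1],ex[0]])
def topress(xy): return np.stack([(np.asarray(xy)-O)@ex,(np.asarray(xy)-O)@ey],-1)
def block(n):
    p,d=eyes.grab_frame(n); return blk(n,p,d)
def blk(n,p,d):
    C=cloud(n,d); h=cv2.cvtColor(p,cv2.COLOR_BGR2HSV); q=topress(C[...,:2])
    m=((h[...,0]<22)&(h[...,1]>70)&(q[...,0]>-.33)&(q[...,0]<.12)&(abs(q[...,1])<.1)&(C[...,2]<.045)&(C[...,2]>.027)).astype(np.uint8)
    k,l,st,_=cv2.connectedComponentsWithStats(m); 
    if k<2: return None
    m=l==1+st[1:,4].argmax(); Q=topress(C[m][:,:2]).astype(np.float32)*1000
    r=cv2.minAreaRect(Q); return m.sum(),np.round(r[0],1),np.round(r[1],1),round(r[2],1)
E
python3 - <<'E'
from h import *
for n in("top","scene"):
    d=np.load(f"{n}0.npy"); p=cv2.imread(f"pics/{n}0.png"); print(n,blk(n,p,d))
    C=cloud(n,d); q=topress(C[...,:2]); 
    m=(np.hypot(q[...,0],q[...,1])<.08)&(C[...,2]>.165)&(C[...,2]<.195)
    k,l,st,_=cv2.connectedComponentsWithStats(m.astype(np.uint8))
    for i in range(1,k):
        if st[i,4]>8:
            Q=q[l==i]*1000; r=cv2.minAreaRect(Q.astype(np.float32)); print("knob",st[i],Q.mean(0).round(1),np.round(r[0],1),np.round(r[1],1),round(r[2],1),np.median(C[l==i][:,2]).round(4))
            Q=Q[C[l==i][:,2]>.178]; print(len(Q),Q.mean(0),np.percentile(Q,[5,95],axis=0).round(1).tolist())
E
```

```text
top (np.int64(1325), array([-191.6,    1.4]), array([170.1,  97.3]), 3.6)
knob [232 178   9   7  44] [49.3 -7.7] [49.9 -9. ] [12.3 26.3] 78.7 0.1854
37 [49.6108895  -8.59865286] [[38.1, -14.8], [60.8, -2.6]]
scene (np.int64(1374), array([-194.1,    4.1]), array([173. ,  98.3]), 4.4)
knob [291 234   8  13  66] [50.2 -9. ] [48.9 -7.5] [13.6 25.8] 78.4 0.1845
48 [49.10602241 -8.17582659] [[36.6, -13.7], [60.4, -1.7]]
```

```bash
cat >> h.py <<'E'
def rows(targets):
    """targets: press-frame (x mm,y mm), world z mm, tool-x angle in deg relative to press yaw -> tool-axes shifts cm, deg"""
    s=ctrl.observe(); Rm=R.from_quat(s["tcp_rot"]).as_matrix(); p=np.array(s["tool_pos"]); a0=np.degrees(np.arctan2(Rm[1,0],Rm[0,0]))
    print("t",round(s["time_s"],2),"tcp press",(topress(p[:2])*1000).round(1),"z",p[2].round(4),"relyaw",round(a0-79.1,2),"F",np.round(s["wrist_force"],1),"w",round(s["gripper_width"],4))
    for x,y,z,a in targets:
        w=np.append(O+ex*x/1000+ey*y/1000,z/1000); d=Rm.T@(w-p)*100; t=-(a+79.1-a0); t=(t+180)%360-180
        print(dict(zip(("tx","ty","tz"),d.round(2).tolist())),"turn",round(t,1))
E
python3 -c "
from h import *
rows([(-312,3,200,0),(-312,3,16,0)])"
```

```text
t 1.0 tcp press [-642.6  243.1] z 0.2313 relyaw -57.68 F [0.2 0.3 0.5] w 0.0854
{'tx': 37.96, 'ty': -15.1, 'tz': 3.13} turn -57.7
{'tx': 37.96, 'ty': -15.1, 'tz': 21.53} turn -57.7
```

Emit:
send_rows(
  commands=[
    {"gripper": 0,"tx": 4,"ty": -1.6,"tz": 0.3,"turn": -6},
    {"gripper": 0,"tx": 8,"ty": -3.2,"tz": 0.6,"turn": -12},
    {"gripper": 0,"tx": 12,"ty": -4.8,"tz": 1,"turn": -18},
    {"gripper": 0,"tx": 16,"ty": -6.4,"tz": 1.3,"turn": -25},
    {"gripper": 0,"tx": 20,"ty": -8,"tz": 1.6,"turn": -31},
    {"gripper": 0,"tx": 24,"ty": -9.5,"tz": 2,"turn": -37},
    {"gripper": 0,"tx": 28,"ty": -11,"tz": 2.3,"turn": -43},
    {"gripper": 0,"tx": 32,"ty": -12.7,"tz": 2.6,"turn": -49},
    {"gripper": 0,"tx": 35.5,"ty": -14.1,"tz": 2.9,"turn": -55},
    {"gripper": 0,"tx": 37.96,"ty": -15.1,"tz": 3.1,"turn": -57.7},
  ],
)

```text
time_s: 1.83
tool_pos: [0.5007, -0.2306, 0.2001]
tcp_rot: [0.769, 0.639, 0.0, 0.0]
wrist_force: [0.5, -0.8, 0.1]
gripper_width: 0.0427
gripper_force: 0.0
```

```bash
python3 -c "
from h import *
rows([(-312,3,50,0),(-312,3,17,0)])
print(block('scene'))"
```

```text
t 1.83 tcp press [-309.5    1.8] z 0.2001 relyaw 0.41 F [ 0.5 -0.8  0.1] w 0.0427
{'tx': -0.25, 'ty': -0.12, 'tz': 15.01} turn 0.4
{'tx': -0.25, 'ty': -0.13, 'tz': 18.31} turn 0.4
(np.int64(1365), array([-194. ,    3.6]), array([175. ,  96.5]), 3.8)
```

Emit:
send_rows(
  commands=[
    {"tz": 4},
    {"tz": 8},
    {"tz": 12},
    {"tz": 15},
    {"tz": 17},
    {"tz": 18.2},
    {"tz": 18.3},
  ],
)

```text
schema error: expected keys gripper, tx, ty, tz, turn
```

```bash
python3 - <<'E'
from h import *
rows([(-118,0,17,0)])
p,d=eyes.grab_frame("scene"); print(blk("scene",p,d)); cv2.imwrite("pics/s1.png",cv2.resize(p[120:330,170:380],None,fx=2.8,fy=2.8,interpolation=cv2.INTER_CUBIC))
E
```

```text
t 1.88 tcp press [-305.8   -0.5] z 0.199 relyaw 0.61 F [-1.1  4.7 -1.5] w 0.0429
{'tx': 18.74, 'ty': 0.14, 'tz': 18.24} turn 0.6
(np.int64(1383), array([-193.6,    4.3]), array([173.1,  97.6]), 3.8)
```

View pics/s1.png

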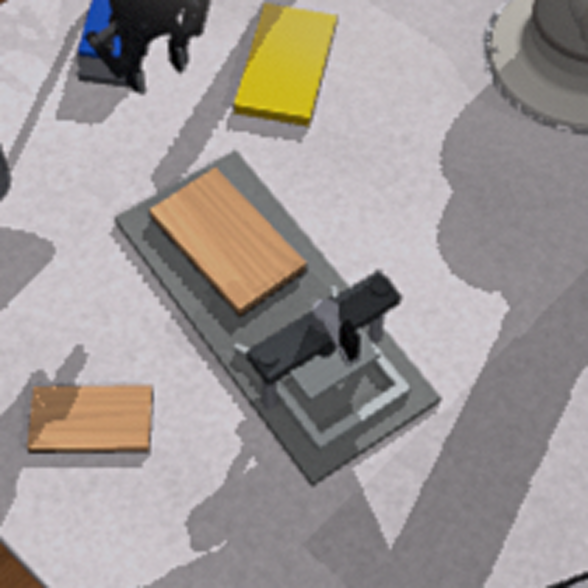

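The picture shows the gripper above and behind the block, around crop pixel (160,50). The block at (230,240) hasn't moved. The rows need all five keys, so I'll resend the descent.

Emit:
send_rows(
  commands=[
    {"gripper": 0,"tx": 0,"ty": 0,"tz": 4,"turn": 0},
    {"gripper": 0,"tx": 0,"ty": 0,"tz": 8,"turn": 0},
    {"gripper": 0,"tx": 0,"ty": 0,"tz": 12,"turn": 0},
    {"gripper": 0,"tx": 0,"ty": 0,"tz": 15,"turn": 0},
    {"gripper": 0,"tx": 0,"ty": 0,"tz": 16.5,"turn": 0},
    {"gripper": 0,"tx": 0,"ty": 0,"tz": 17.5,"turn": 0},
    {"gripper": 0,"tx": 0,"ty": 0,"tz": 18.1,"turn": 0},
    {"gripper": 0,"tx": 0,"ty": 0,"tz": 18.1,"turn": 0},
    {"gripper": 0,"tx": 0,"ty": 0,"tz": 18.1,"turn": 0},
  ],
)

```text
time_s: 2.68
tool_pos: [0.4996, -0.2333, 0.0204]
tcp_rot: [0.771, 0.637, 0.0, 0.001]
wrist_force: [-0.1, -0.2, -0.5]
gripper_width: 0.043
gripper_force: 0.0
```

```bash
python3 -c "
from h import *
rows([(-118,0,17,0)])"
```

```text
t 2.68 tcp press [-312.4    2.4] z 0.0204 relyaw -0.0 F [-0.1 -0.2 -0.5] w 0.043
{'tx': 19.44, 'ty': 0.24, 'tz': 0.33} turn -0.0
```

Emit:
send_rows(
  commands=[
    {"gripper": 0,"tx": 1,"ty": 0,"tz": 0.2,"turn": 0},
    {"gripper": 0,"tx": 2,"ty": 0,"tz": 0.2,"turn": 0},
    {"gripper": 0,"tx": 3,"ty": 0,"tz": 0.2,"turn": 0},
    {"gripper": 0,"tx": 4,"ty": 0,"tz": 0.2,"turn": 0},
    {"gripper": 0,"tx": 5,"ty": 0,"tz": 0.2,"turn": 0},
    {"gripper": 0,"tx": 6,"ty": 0,"tz": 0.2,"turn": 0},
    {"gripper": 0,"tx": 7,"ty": 0,"tz": 0.2,"turn": 0},
    {"gripper": 0,"tx": 8,"ty": 0,"tz": 0.2,"turn": 0},
    {"gripper": 0,"tx": 8.7,"ty": 0,"tz": 0.2,"turn": 0},
    {"gripper": 0,"tx": 9,"ty": 0,"tz": 0.2,"turn": 0},
  ],
)

```text
time_s: 3.52
tool_pos: [0.5161, -0.1434, 0.0173]
tcp_rot: [0.771, 0.637, -0.0, -0.0]
wrist_force: [-1.7, -3.7, 4.6]
gripper_width: 0.0431
gripper_force: 2.2
```

```bash
python3 -c "
from h import *
rows([(-118,0,17,0)]);print(block('scene'),block('top'))"
```

```text
t 3.52 tcp press [-220.9    3.2] z 0.0173 relyaw 0.07 F [-1.7 -3.7  4.6] w 0.0431
{'tx': 10.29, 'ty': 0.33, 'tz': 0.03} turn 0.1
(np.int64(1257), array([-135.7,   -0.7]), array([152.4,  96.6]), 0.6) (np.int64(1102), array([-111.7,   -2.6]), array([143.1,  97.6]), 0.5)
```

Emit:
send_rows(
  commands=[
    {"gripper": 0,"tx": 0.9,"ty": 0,"tz": 0,"turn": 0},
    {"gripper": 0,"tx": 1.8,"ty": 0,"tz": 0,"turn": 0},
    {"gripper": 0,"tx": 2.7,"ty": 0,"tz": 0,"turn": 0},
    {"gripper": 0,"tx": 3.6,"ty": 0,"tz": 0,"turn": 0},
    {"gripper": 0,"tx": 4.5,"ty": 0,"tz": 0,"turn": 0},
    {"gripper": 0,"tx": 5.4,"ty": 0,"tz": 0,"turn": 0},
    {"gripper": 0,"tx": 6.3,"ty": 0,"tz": 0,"turn": 0},
    {"gripper": 0,"tx": 7.2,"ty": 0,"tz": 0,"turn": 0},
    {"gripper": 0,"tx": 8.1,"ty": 0,"tz": 0,"turn": 0},
    {"gripper": 0,"tx": 9,"ty": 0,"tz": 0,"turn": 0},
  ],
)

```text
time_s: 4.45
tool_pos: [0.533, -0.0552, 0.0172]
tcp_rot: [0.771, 0.637, -0.0, -0.0]
wrist_force: [-2.6, -2.2, -1.0]
gripper_width: 0.0427
gripper_force: 1.2
```

Emit:
send_rows(
  commands=[
    {"gripper": 0,"tx": 0.4,"ty": 0,"tz": 0,"turn": 0},
    {"gripper": 0,"tx": 0.8,"ty": 0,"tz": 0,"turn": 0},
    {"gripper": 0,"tx": 1.1,"ty": 0,"tz": 0,"turn": 0},
    {"gripper": 0,"tx": 1.2,"ty": 0,"tz": 0,"turn": 0},
  ],
)

```text
time_s: 4.78
tool_pos: [0.5353, -0.044, 0.0172]
tcp_rot: [0.771, 0.637, -0.0, -0.0]
wrist_force: [-3.0, -3.2, 0.0]
gripper_width: 0.0428
gripper_force: 1.5
```

```bash
python3 -c "
from h import *
rows([(-118,0,17,0)]);print(block('scene'),block('top'))"
```

```text
t 4.78 tcp press [-119.8    3.2] z 0.0172 relyaw 0.02 F [-3.  -3.2  0. ] w 0.0428
{'tx': 0.18, 'ty': 0.32, 'tz': 0.02} turn 0.0
(np.int64(429), array([-85.6,  -0.5]), array([97.3, 51.5]), 89.6) (np.int64(166), array([-52.8,   1.9]), array([98.4, 44.5]), 74.8)
```

Now I'll push slowly until the force shows it has reached the stop.

Emit:
send_rows(
  commands=[
    {"gripper": 0,"tx": 0.2,"ty": 0,"tz": 0,"turn": 0},
    {"gripper": 0,"tx": 0.4,"ty": 0,"tz": 0,"turn": 0},
    {"gripper": 0,"tx": 0.6,"ty": 0,"tz": 0,"turn": 0},
    {"gripper": 0,"tx": 0.6,"ty": 0,"tz": 0,"turn": 0},
  ],
)

```text
time_s: 5.22
tool_pos: [0.5361, -0.0404, 0.0175]
tcp_rot: [0.772, 0.636, -0.002, 0.002]
wrist_force: [-4.4, -14.7, 2.2]
gripper_width: 0.0425
gripper_force: 7.3
```

```bash
python3 -c "
from h import *
rows([(-118,0,17,0)])"
```

```text
t 5.22 tcp press [-116.1    3. ] z 0.0175 relyaw -0.08 F [ -4.4 -14.7   2.2] w 0.0425
{'tx': -0.19, 'ty': 0.3, 'tz': 0.05} turn -0.1
```

Emit:
send_rows(
  commands=[
    {"gripper": 0,"tx": 0.2,"ty": 0,"tz": 0,"turn": 0},
    {"gripper": 0,"tx": 0.3,"ty": 0,"tz": 0,"turn": 0},
    {"gripper": 0,"tx": 0.3,"ty": 0,"tz": 0,"turn": 0},
    {"gripper": 0,"tx": 0.3,"ty": 0,"tz": 0,"turn": 0},
  ],
)

```text
time_s: 5.55
tool_pos: [0.536, -0.0403, 0.0175]
tcp_rot: [0.772, 0.635, -0.004, 0.003]
wrist_force: [-9.0, -28.4, 3.9]
gripper_width: 0.0425
gripper_force: 14.9
```

```bash
python3 - <<'E'
from h import *
rows([(-118,0,17,0)])
p,d=eyes.grab_frame("scene"); cv2.imwrite("pics/s2.png",cv2.resize(p[180:320,220:370],None,fx=4,fy=4,interpolation=cv2.INTER_CUBIC))
E
```

```text
t 5.55 tcp press [-116.     3.2] z 0.0175 relyaw -0.21 F [ -9.  -28.4   3.9] w 0.0425
{'tx': -0.2, 'ty': 0.32, 'tz': 0.06} turn -0.2
```

View pics/s2.png

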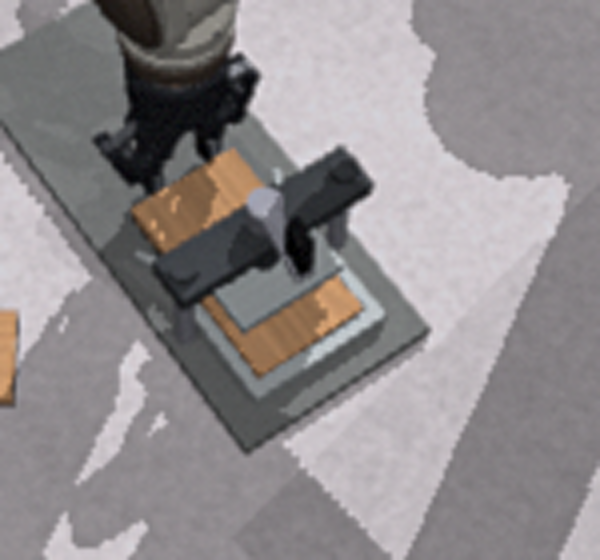

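The picture shows the block under the beam with its leading end against the back stop (crop (310,340)). The gripper is behind it at (180,150), and the 28 N push with no movement confirms it is home. Next I'll back off, shut the fingers, and go to the trailing side of the crank paddle.

Emit:
send_rows(
  commands=[
    {"gripper": 0,"tx": -1,"ty": 0,"tz": 0,"turn": 0},
    {"gripper": 0,"tx": -3,"ty": 0,"tz": 0,"turn": 0},
    {"gripper": -1,"tx": -4,"ty": 0,"tz": -4,"turn": 0},
    {"gripper": -1,"tx": -4,"ty": 0,"tz": -8,"turn": 0},
    {"gripper": -1,"tx": -3,"ty": 0,"tz": -12,"turn": 0},
    {"gripper": -1,"tx": -1,"ty": -1,"tz": -15.5,"turn": 0},
    {"gripper": -1,"tx": 1,"ty": -2,"tz": -19,"turn": 0},
    {"gripper": -1,"tx": 3,"ty": -2.5,"tz": -21,"turn": 0},
    {"gripper": -1,"tx": 7,"ty": -2.5,"tz": -21,"turn": 0},
    {"gripper": -1,"tx": 11,"ty": -2.5,"tz": -21,"turn": 0},
  ],
)

```text
time_s: 6.43
tool_pos: [0.5341, 0.0785, 0.2299]
tcp_rot: [0.772, 0.636, 0.002, 0.001]
wrist_force: [0.7, -0.8, -0.6]
gripper_width: -0.0001
gripper_force: 0.0
```

Emit:
send_rows(
  commands=[
    {"gripper": -1,"tx": 3,"ty": 0,"tz": 0,"turn": 0},
    {"gripper": -1,"tx": 5,"ty": 0,"tz": 0,"turn": 0},
    {"gripper": -1,"tx": 5.6,"ty": 0,"tz": 0,"turn": 0},
    {"gripper": -1,"tx": 5.6,"ty": 0,"tz": 0,"turn": 0},
    {"gripper": -1,"tx": 5.6,"ty": 0,"tz": 0,"turn": 0},
  ],
)

```text
time_s: 6.85
tool_pos: [0.5438, 0.1321, 0.2273]
tcp_rot: [0.771, 0.637, 0.0, -0.0]
wrist_force: [-0.8, 0.0, 0.0]
gripper_width: 0.0
gripper_force: 0.0
```

```bash
python3 - <<'E'
from h import *
rows([(55,28,157,0)])
p,d=eyes.grab_frame("scene"); cv2.imwrite("pics/s3.png",cv2.resize(p[150:320,220:390],None,fx=3.4,fy=3.4,interpolation=cv2.INTER_CUBIC))
E
```

```text
t 6.85 tcp press [54.8 28.1] z 0.2273 relyaw 0.04 F [-0.8  0.   0. ] w 0.0
{'tx': 0.02, 'ty': 0.01, 'tz': 7.03} turn 0.0
```

View pics/s3.png

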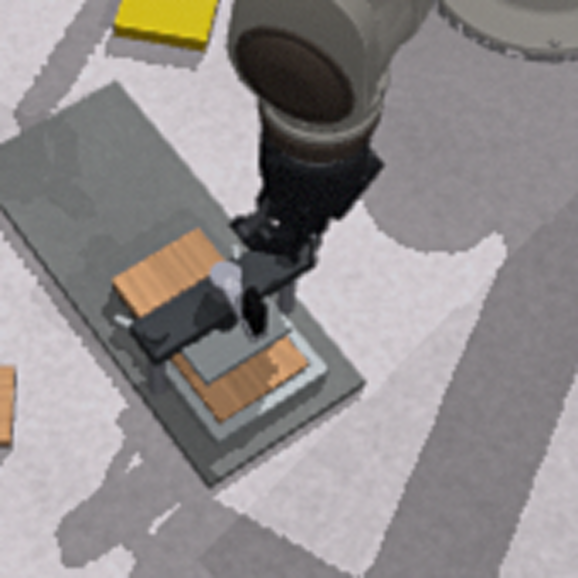

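```bash
cat > path.py <<'E'
import numpy as np,sys,json
def P(qd,L): 
    q=np.radians(qd); return np.array([50*np.cos(q)+L*np.sin(q), -50*np.sin(q)+L*np.cos(q)])
def call(start,qs,L):
    out=[{"gripper":-1,"tx":round((P(q,L)[0]-start[0])/10,1),"ty":round(-(P(q,L)[1]-start[1])/10,1),"tz":0,"turn":0} for q in qs]
    print(json.dumps(out)); o=out[-1]; return (start[0]+10*o["tx"], start[1]-10*o["ty"])
if __name__=="__main__":
    s=(55,28)
    q=10
    for k in range(4):
        qs=[q+15*i for i in range(0 if k==0 else 1,10 if k==0 else 11)]; s=call(s,qs,21); q=qs[-1]; print("end",q,s)
E
python3 path.py
```

```text
[{"gripper": -1, "tx": -0.2, "ty": 1.6, "tz": 0, "turn": 0}, {"gripper": -1, "tx": -0.1, "ty": 3.0, "tz": 0, "turn": 0}, {"gripper": -1, "tx": -0.3, "ty": 4.4, "tz": 0, "turn": 0}, {"gripper": -1, "tx": -0.9, "ty": 5.7, "tz": 0, "turn": 0}, {"gripper": -1, "tx": -1.8, "ty": 6.8, "tz": 0, "turn": 0}, {"gripper": -1, "tx": -3.0, "ty": 7.6, "tz": 0, "turn": 0}, {"gripper": -1, "tx": -4.3, "ty": 8.1, "tz": 0, "turn": 0}, {"gripper": -1, "tx": -5.7, "ty": 8.2, "tz": 0, "turn": 0}, {"gripper": -1, "tx": -7.1, "ty": 8.0, "tz": 0, "turn": 0}, {"gripper": -1, "tx": -8.4, "ty": 7.4, "tz": 0, "turn": 0}]
end 145 (np.float64(-29.0), np.float64(-46.0))
[{"gripper": -1, "tx": -1.1, "ty": -0.9, "tz": 0, "turn": 0}, {"gripper": -1, "tx": -1.9, "ty": -2.1, "tz": 0, "turn": 0}, {"gripper": -1, "tx": -2.4, "ty": -3.4, "tz": 0, "turn": 0}, {"gripper": -1, "tx": -2.5, "ty": -4.8, "tz": 0, "turn": 0}, {"gripper": -1, "tx": -2.3, "ty": -6.2, "tz": 0, "turn": 0}, {"gripper": -1, "tx": -1.7, "ty": -7.5, "tz": 0, "turn": 0}, {"gripper": -1, "tx": -0.8, "ty": -8.6, "tz": 0, "turn": 0}, {"gripper": -1, "tx": 0.
[... 792 characters left out ...]

end 445 (np.float64(25.0), np.float64(-48.0))
[{"gripper": -1, "tx": -1.3, "ty": 0.5, "tz": 0, "turn": 0}, {"gripper": -1, "tx": -2.7, "ty": 0.6, "tz": 0, "turn": 0}, {"gripper": -1, "tx": -4.1, "ty": 0.4, "tz": 0, "turn": 0}, {"gripper": -1, "tx": -5.4, "ty": -0.2, "tz": 0, "turn": 0}, {"gripper": -1, "tx": -6.5, "ty": -1.1, "tz": 0, "turn": 0}, {"gripper": -1, "tx": -7.3, "ty": -2.3, "tz": 0, "turn": 0}, {"gripper": -1, "tx": -7.8, "ty": -3.6, "tz": 0, "turn": 0}, {"gripper": -1, "tx": -7.9, "ty": -5.0, "tz": 0, "turn": 0}, {"gripper": -1, "tx": -7.7, "ty": -6.4, "tz": 0, "turn": 0}, {"gripper": -1, "tx": -7.1, "ty": -7.7, "tz": 0, "turn": 0}]
end 595 (np.float64(-46.0), np.float64(29.0))
```

Emit:
send_rows(
  commands=[
    {"gripper": -1,"tx": 0,"ty": 0,"tz": 3,"turn": 0},
    {"gripper": -1,"tx": 0,"ty": 0,"tz": 5.5,"turn": 0},
    {"gripper": -1,"tx": 0,"ty": 0,"tz": 7,"turn": 0},
    {"gripper": -1,"tx": 0,"ty": 0,"tz": 7,"turn": 0},
    {"gripper": -1,"tx": 0,"ty": 0,"tz": 7,"turn": 0},
  ],
)

```text
time_s: 7.32
tool_pos: [0.5435, 0.1311, 0.1574]
tcp_rot: [0.771, 0.636, -0.0, -0.0]
wrist_force: [0.1, -0.1, -0.0]
gripper_width: 0.0002
gripper_force: 0.0
```

Emit:
send_rows(
  commands=[
    {"gripper": -1,"tx": -0.2,"ty": 1.6,"tz": 0,"turn": 0},
    {"gripper": -1,"tx": -0.1,"ty": 3.0,"tz": 0,"turn": 0},
    {"gripper": -1,"tx": -0.3,"ty": 4.4,"tz": 0,"turn": 0},
    {"gripper": -1,"tx": -0.9,"ty": 5.7,"tz": 0,"turn": 0},
    {"gripper": -1,"tx": -1.8,"ty": 6.8,"tz": 0,"turn": 0},
    {"gripper": -1,"tx": -3.0,"ty": 7.6,"tz": 0,"turn": 0},
    {"gripper": -1,"tx": -4.3,"ty": 8.1,"tz": 0,"turn": 0},
    {"gripper": -1,"tx": -5.7,"ty": 8.2,"tz": 0,"turn": 0},
    {"gripper": -1,"tx": -7.1,"ty": 8.0,"tz": 0,"turn": 0},
    {"gripper": -1,"tx": -8.4,"ty": 7.4,"tz": 0,"turn": 0},
  ],
)

```text
time_s: 8.15
tool_pos: [0.6003, 0.0341, 0.1574]
tcp_rot: [0.771, 0.637, 0.0, 0.0]
wrist_force: [0.1, 1.9, 0.9]
gripper_width: 0.0
gripper_force: 0.8
```

```bash
python3 - <<'E'
from h import *
rows([(-29,-46,157,0)])
a,_=eyes.grab_frame("scene"); b,_=eyes.grab_frame("top")
f=lambda p:cv2.resize(p,(400,400),interpolation=cv2.INTER_CUBIC)
cv2.imwrite("pics/s4.png",np.hstack([f(a[180:300,230:350]),f(b[140:240,210:310])]))
E
```

```text
t 8.15 tcp press [-30.8 -46. ] z 0.1574 relyaw -0.03 F [0.1 1.9 0.9] w 0.0
{'tx': 0.18, 'ty': 0.0, 'tz': 0.04} turn -0.0
```

View pics/s4.png

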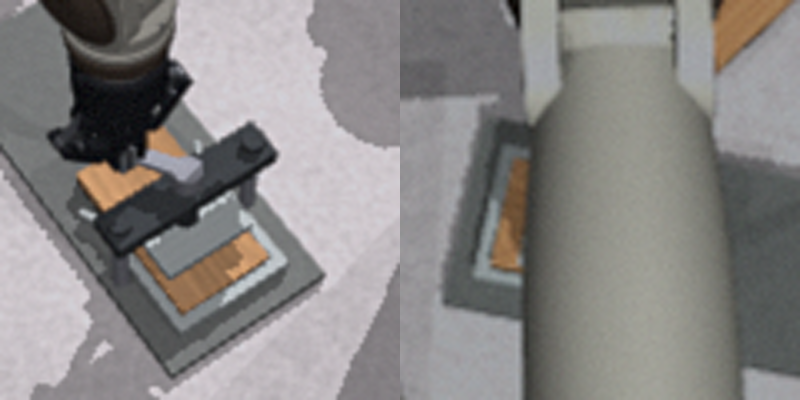

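The left half shows the crank arm (170,165) turned with the gripper towards the block's rear. The push works, so I'll keep going.

Emit:
send_rows(
  commands=[
    {"gripper": -1,"tx": -1.1,"ty": -0.9,"tz": 0,"turn": 0},
    {"gripper": -1,"tx": -1.9,"ty": -2.1,"tz": 0,"turn": 0},
    {"gripper": -1,"tx": -2.4,"ty": -3.4,"tz": 0,"turn": 0},
    {"gripper": -1,"tx": -2.5,"ty": -4.8,"tz": 0,"turn": 0},
    {"gripper": -1,"tx": -2.3,"ty": -6.2,"tz": 0,"turn": 0},
    {"gripper": -1,"tx": -1.7,"ty": -7.5,"tz": 0,"turn": 0},
    {"gripper": -1,"tx": -0.8,"ty": -8.6,"tz": 0,"turn": 0},
    {"gripper": -1,"tx": 0.4,"ty": -9.4,"tz": 0,"turn": 0},
    {"gripper": -1,"tx": 1.7,"ty": -9.9,"tz": 0,"turn": 0},
    {"gripper": -1,"tx": 3.1,"ty": -10.0,"tz": 0,"turn": 0},
  ],
)

```text
time_s: 9.08
tool_pos: [0.5075, 0.0858, 0.1578]
tcp_rot: [0.771, 0.637, 0.0, 0.0]
wrist_force: [0.5, -2.3, -0.0]
gripper_width: -0.0003
gripper_force: 0.7
```

Emit:
send_rows(
  commands=[
    {"gripper": -1,"tx": 1.4,"ty": 0.2,"tz": 0,"turn": 0},
    {"gripper": -1,"tx": 2.7,"ty": 0.8,"tz": 0,"turn": 0},
    {"gripper": -1,"tx": 3.8,"ty": 1.7,"tz": 0,"turn": 0},
    {"gripper": -1,"tx": 4.6,"ty": 2.9,"tz": 0,"turn": 0},
    {"gripper": -1,"tx": 5.1,"ty": 4.2,"tz": 0,"turn": 0},
    {"gripper": -1,"tx": 5.2,"ty": 5.6,"tz": 0,"turn": 0},
    {"gripper": -1,"tx": 5.0,"ty": 7.0,"tz": 0,"turn": 0},
    {"gripper": -1,"tx": 4.4,"ty": 8.3,"tz": 0,"turn": 0},
    {"gripper": -1,"tx": 3.5,"ty": 9.4,"tz": 0,"turn": 0},
    {"gripper": -1,"tx": 2.3,"ty": 10.2,"tz": 0,"turn": 0},
  ],
)

```text
time_s: 9.92
tool_pos: [0.6135, 0.0887, 0.1567]
tcp_rot: [0.771, 0.637, -0.0, -0.0]
wrist_force: [-0.6, 1.9, 0.3]
gripper_width: 0.0003
gripper_force: 0.7
```

```bash
python3 - <<'E'
from h import *
rows([(25,-48,157,0)])
a,_=eyes.grab_frame("scene")
f=lambda p:cv2.resize(p,(500,500),interpolation=cv2.INTER_CUBIC)
cv2.imwrite("pics/s5.png",f(a[180:300,230:350]))
E
```

```text
t 9.92 tcp press [ 25.3 -48.5] z 0.1567 relyaw 0.08 F [-0.6  1.9  0.3] w 0.0003
{'tx': -0.03, 'ty': -0.05, 'tz': -0.03} turn 0.1
```

View pics/s5.png

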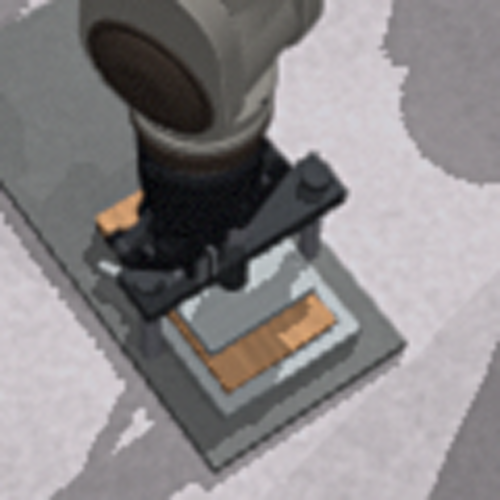

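The platen at (250,300) has come down, and the steady 2 N push shows the paddle is still driven. I'll continue.

Emit:
send_rows(
  commands=[
    {"gripper": -1,"tx": -1.3,"ty": 0.5,"tz": 0,"turn": 0},
    {"gripper": -1,"tx": -2.7,"ty": 0.6,"tz": 0,"turn": 0},
    {"gripper": -1,"tx": -4.1,"ty": 0.4,"tz": 0,"turn": 0},
    {"gripper": -1,"tx": -5.4,"ty": -0.2,"tz": 0,"turn": 0},
    {"gripper": -1,"tx": -6.5,"ty": -1.1,"tz": 0,"turn": 0},
    {"gripper": -1,"tx": -7.3,"ty": -2.3,"tz": 0,"turn": 0},
    {"gripper": -1,"tx": -7.8,"ty": -3.6,"tz": 0,"turn": 0},
    {"gripper": -1,"tx": -7.9,"ty": -5.0,"tz": 0,"turn": 0},
    {"gripper": -1,"tx": -7.7,"ty": -6.4,"tz": 0,"turn": 0},
    {"gripper": -1,"tx": -7.1,"ty": -7.7,"tz": 0,"turn": 0},
  ],
)

```text
time_s: 10.8
tool_pos: [0.5227, 0.0316, 0.1578]
tcp_rot: [0.772, 0.636, 0.0, 0.001]
wrist_force: [1.7, -0.5, 0.5]
gripper_width: 0.0002
gripper_force: 0.7
```

```bash
python3 - <<'E'
from path import *
s=call((-46,29),[608,620,632,643,653,662,670,677],21);print(s)
print(call(s,[681,685,688,691,694],21))
from h import *
rows([(-46,29,157,0)])
E
```

```text
[{"gripper": -1, "tx": 0.8, "ty": -0.9, "tz": 0, "turn": 0}, {"gripper": -1, "tx": 1.7, "ty": -1.7, "tz": 0, "turn": 0}, {"gripper": -1, "tx": 2.7, "ty": -2.2, "tz": 0, "turn": 0}, {"gripper": -1, "tx": 3.7, "ty": -2.4, "tz": 0, "turn": 0}, {"gripper": -1, "tx": 4.6, "ty": -2.5, "tz": 0, "turn": 0}, {"gripper": -1, "tx": 5.5, "ty": -2.5, "tz": 0, "turn": 0}, {"gripper": -1, "tx": 6.2, "ty": -2.3, "tz": 0, "turn": 0}, {"gripper": -1, "tx": 6.8, "ty": -2.0, "tz": 0, "turn": 0}]
(np.float64(22.0), np.float64(49.0))
[{"gripper": -1, "tx": 0.4, "ty": 0.1, "tz": 0, "turn": 0}, {"gripper": -1, "tx": 0.7, "ty": 0.3, "tz": 0, "turn": 0}, {"gripper": -1, "tx": 0.9, "ty": 0.5, "tz": 0, "turn": 0}, {"gripper": -1, "tx": 1.2, "ty": 0.6, "tz": 0, "turn": 0}, {"gripper": -1, "tx": 1.4, "ty": 0.8, "tz": 0, "turn": 0}]
(np.float64(36.0), np.float64(41.0))
t 10.8 tcp press [-47.9  29.8] z 0.1578 relyaw -0.09 F [ 1.7 -0.5  0.5] w 0.0002
{'tx': 0.19, 'ty': 0.08, 'tz': 0.08} turn -0.1
```

Emit:
send_rows(
  commands=[
    {"gripper": -1,"tx": 0.8,"ty": -0.9,"tz": 0,"turn": 0},
    {"gripper": -1,"tx": 1.7,"ty": -1.7,"tz": 0,"turn": 0},
    {"gripper": -1,"tx": 2.7,"ty": -2.2,"tz": 0,"turn": 0},
    {"gripper": -1,"tx": 3.7,"ty": -2.4,"tz": 0,"turn": 0},
    {"gripper": -1,"tx": 4.6,"ty": -2.5,"tz": 0,"turn": 0},
    {"gripper": -1,"tx": 5.5,"ty": -2.5,"tz": 0,"turn": 0},
    {"gripper": -1,"tx": 6.2,"ty": -2.3,"tz": 0,"turn": 0},
    {"gripper": -1,"tx": 6.8,"ty": -2.0,"tz": 0,"turn": 0},
  ],
)

```text
time_s: 11.47
tool_pos: [0.5172, 0.1048, 0.157]
tcp_rot: [0.771, 0.637, -0.0, -0.0]
wrist_force: [-0.7, -2.2, -0.8]
gripper_width: 0.0003
gripper_force: 1.0
```

Emit:
send_rows(
  commands=[
    {"gripper": -1,"tx": 0.4,"ty": 0.1,"tz": 0,"turn": 0},
    {"gripper": -1,"tx": 0.7,"ty": 0.3,"tz": 0,"turn": 0},
    {"gripper": -1,"tx": 0.7,"ty": 0.3,"tz": 0,"turn": 0},
  ],
)

```text
time_s: 11.72
tool_pos: [0.5216, 0.1107, 0.1569]
tcp_rot: [0.771, 0.637, -0.0, -0.0]
wrist_force: [0.0, -0.5, 0.1]
gripper_width: 0.0002
gripper_force: 0.0
```

```bash
python3 -c "
from h import *
rows([(29,46,157,0)])"
```

```text
t 11.72 tcp press [29.5 45.8] z 0.1569 relyaw 0.04 F [ 0.  -0.5  0.1] w 0.0002
{'tx': -0.05, 'ty': -0.02, 'tz': -0.01} turn 0.0
```

Not at the stop yet, so I'll advance in small steps until resistance rises.

Emit:
send_rows(
  commands=[
    {"gripper": -1,"tx": 0.3,"ty": 0.2,"tz": 0,"turn": 0},
    {"gripper": -1,"tx": 0.5,"ty": 0.4,"tz": 0,"turn": 0},
    {"gripper": -1,"tx": 0.7,"ty": 0.5,"tz": 0,"turn": 0},
    {"gripper": -1,"tx": 0.7,"ty": 0.5,"tz": 0,"turn": 0},
  ],
)

```text
time_s: 12.05
tool_pos: [0.5241, 0.1127, 0.157]
tcp_rot: [0.772, 0.636, -0.005, 0.0]
wrist_force: [-20.5, -19.6, 8.6]
gripper_width: 0.0004
gripper_force: 13.6
```

Emit:
send_rows(
  commands=[
    {"gripper": -1,"tx": 0.2,"ty": 0.2,"tz": 0,"turn": 0},
    {"gripper": -1,"tx": 0.3,"ty": 0.4,"tz": 0,"turn": 0},
    {"gripper": -1,"tx": 0.4,"ty": 0.5,"tz": 0,"turn": 0},
    {"gripper": -1,"tx": 0.4,"ty": 0.5,"tz": 0,"turn": 0},
  ],
)

```text
time_s: 12.38
tool_pos: [0.5247, 0.113, 0.157]
tcp_rot: [0.772, 0.635, -0.011, -0.001]
wrist_force: [-50.4, -35.2, 21.9]
gripper_width: -0.0003
gripper_force: 30.2
```

```bash
python3 -c "
from h import *
rows([(40,36,157,0)])"
```

```text
t 12.38 tcp press [32.4 43.2] z 0.157 relyaw -0.2 F [-50.4 -35.2  21.9] w -0.0003
{'tx': 0.77, 'ty': 0.72, 'tz': -0.03} turn -0.2
```

Hard stop reached. I'll back off, lift clear and check.

Emit:
send_rows(
  commands=[
    {"gripper": -1,"tx": -0.8,"ty": -0.8,"tz": 0,"turn": 0},
    {"gripper": -1,"tx": -2,"ty": -1.8,"tz": 0,"turn": 0},
    {"gripper": -1,"tx": -3,"ty": -2.5,"tz": 0,"turn": 0},
    {"gripper": -1,"tx": -3,"ty": -2.5,"tz": -3,"turn": 0},
    {"gripper": -1,"tx": -3,"ty": -2.5,"tz": -7,"turn": 0},
    {"gripper": -1,"tx": -3,"ty": -5,"tz": -10,"turn": 0},
    {"gripper": -1,"tx": -3,"ty": -9,"tz": -10,"turn": 0},
    {"gripper": -1,"tx": -3,"ty": -13,"tz": -10,"turn": 0},
    {"gripper": -1,"tx": -3,"ty": -16,"tz": -10,"turn": 0},
    {"gripper": -1,"tx": -3,"ty": -16,"tz": -10,"turn": 0},
  ],
)

```text
time_s: 13.22
tool_pos: [0.3668, 0.1202, 0.2589]
tcp_rot: [0.771, 0.637, 0.001, 0.0]
wrist_force: [-0.1, 0.3, 0.4]
gripper_width: 0.0001
gripper_force: 0.0
```

```bash
python3 - <<'E'
from h import *
rows([])
a,d=eyes.grab_frame("scene"); b,dt=eyes.grab_frame("top")
for n,d in(("scene",d),("top",dt)):
    C=cloud(n,d); q=topress(C[...,:2]); m=(np.hypot(q[...,0],q[...,1])<.08)&(C[...,2]>.175)&(C[...,2]<.195)
    c=q[m].mean(0)*1000; print(n,m.sum(),c,"crank mod 2pi",(-np.arctan2(c[1],c[0])), "stop", 12-2*np.pi*2, blk(n,a if n=="scene" else b,d))
f=lambda p:cv2.resize(p,(400,400),interpolation=cv2.INTER_CUBIC)
cv2.imwrite("pics/s6.png",np.hstack([f(a[180:310,220:350]),f(b[140:240,210:310])]))
E
```

```text
t 13.22 tcp press [  9.6 199.6] z 0.2589 relyaw 0.08 F [-0.1  0.3  0.4] w 0.0001
scene 53 [41.95226666 26.35646337] crank mod 2pi -0.5609321579733808 stop -0.5663706143591725 (np.int64(401), array([-82.2,  -0. ]), array([96.2, 49.3]), 88.5)
top 37 [41.85121073 25.68268129] crank mod 2pi -0.5504077581138035 stop -0.5663706143591725 (np.int64(480), array([-72.5,  -2.7]), array([97.7, 62.6]), 90.0)
```

View pics/s6.png

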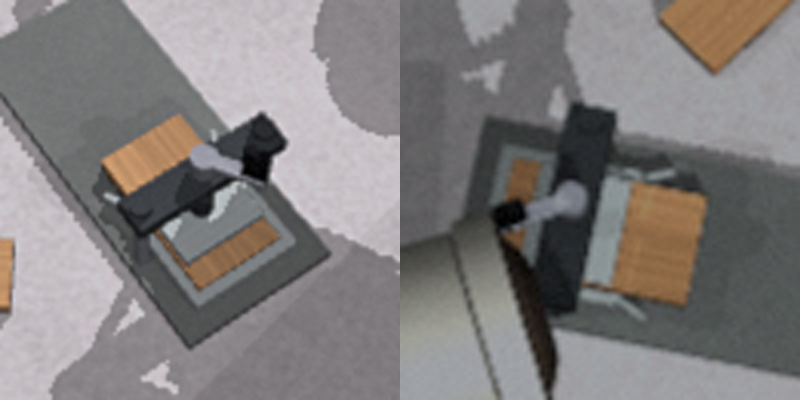

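The crank reads about 12.0, with the paddle at (258,160) in the left half. The block is home and pressed by the platen, and the robot is clear.

```bash
python3 -c "
from h import *
print(ctrl.hand_in())"
```

```text
the job is handed in; nothing more can be done
None
```

I slid the block home against the back stop, wound the crank to its stop (about 12.0 rad) with the platen bearing on the block, moved the robot clear, and handed the job in at about 13 s; no verdict came back.

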